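# Power up the servo bench

### The arm

A 7-joint arm with a two-finger parallel gripper is mounted at the origin on the work surface. World frame = base frame: x ahead of the robot, y to its left, z up, the work surface at z = 0. Lengths are in mm, angles in rad, forces in N, time in s.
With the tool pointing down it reaches from about 400 to 925 mm from the base axis. Payload 5.6 kg.
Tool frame: the origin (TCP) lies at the very end of the fingers, on their centre line; the grasp point (between the pads) lies 19 mm behind it; z points along the fingers, y is the line along which they close (so a half turn about z gives the same grasp; the last joint's range is limited). The gripper opens to 85 mm and grips with 20 to 120 N. Pads are 22 mm wide; open, the fingers measure 114 mm over their backs; the gripper's body (76 mm by 85 mm) begins 54 mm behind the grasp point. The pads swing forward as they close: fully open they stand 13 mm farther back than shut.
Start: joints at [1.285, 0.468, -0.012, 1.603, 0.006, 1.071, -0.056], TCP at [156.232, -630.952, 231.29] pointing down, gripper open.
Joint ranges: [-2.53, 2.53], [-0.31, 2.02], [-1.57, 1.55], [0.28, 2.44], [-1.29, 4.43], [0.15, 1.84], [-2.92, 2.92]. Speed limits (rad/s): [2.57, 2.57, 3.14, 3.14, 3.14, 3.14, 3.14].

### API

Orientations are given as a unit quaternion [x, y, z, w].
In Python, from plant import status, viewer, workorder gives the robot as it stands.
- The arm moves only by the tool servo_tool, never from a script. Its argument "increments" is one flat list of numbers, 7 for each row, row after row: the shift along the tool's x, y, z in mm, then the turn, a rotation vector about the tool's x, y, z in rad, then the finger opening in mm, from 0 to 85.4. In form: [dx, dy, dz, ax, ay, az, claw, dx, dy, dz, ax, ay, az, claw, ...]. A call has 1 to 10 rows; each row shifts and turns the commanded pose from where the row before left it, along the tool's axes as they then stand; what a row does not reach is not made up. A row lasts 1/8 s, in which the tool goes at most 62.5 mm and 10.7 degrees, less where a joint would pass 70% of its speed; a pose out of reach is approached as far as the arm can. A call is refused whole if a number of a shift passes 62.5 or a number of a turn 0.188, either way. A call with a gripper value outside its range is refused whole. The fingers move at their own pace and stop on an object; "grip_force" is the grip in N (left out, the last holds). Time passes only in rows, so rows that do not move let the fingers close. It gives the time, the measured TCP pose, the force, the opening and the grip force at its end, in the units of the state.
- status.get_obs(): the state, without advancing time (a new reading comes with each control period).
- viewer.read_camera(name): name is "side" or "top"; returns the picture (480x640x3 uint8, red, green, blue); there is no depth.
- viewer.camera_model(name): a dict with "intrinsics" (3x3 intrinsics, pixels), "extrinsics" (4x4, takes a point from world to camera coordinates). Camera axes: x right, y down, z forward; pixel columns grow to the right and rows downward; lengths in mm; the calibration is good to about 2 mm. A picture is of the moment at which its call begins. camera_model takes no time and is no camera call.
- workorder.hand_in(): hands the job in; it is judged then, once.
The state is a dict: "time": time; "qpos": joint angles; "qvel": joint speeds; "joint_torque": joint torques, N m; "eef_pos": TCP position; "tool_rot": TCP orientation; "ft_force": force on the tool from outside, world axes, zero at the start; "ft_torque": the same for the moment, N m; "width": finger opening in mm; "grasp_force": force on a finger pad.
Only numpy, scipy, OpenCV 4.12 (cv2) and the standard library are available. Lean on these libraries where they do the work, as an engineer would, in place of code of your own. Each camera call takes 0.05 s, during which the arm holds its last target. There are 200 camera calls.

### The job

Power up the servo bench by pushing with the tips of the closed fingers: first push the red main rocker on the grey power supply fully over to on (press its raised half down level), then the white rocker on the blue servo driver in the same way, and last press the green start button on the yellow pendant right down and let it come up again. Keep off the red stop button, do not pick up or shove the pendant, and leave the spare servo, the screwdriver and the little rover where they are.

Things in the scene. Friction and masses are not known exactly. Their poses are not given: they have to be found in the camera images.
- main_rocker (a joint): angle of the red rocker on the power supply (rad): 0 = off (the half with the white bar stands up at 0.4 rad), 0.4 = fully on (that half lies level, the other half stands up). Starts near 0, stays where it is left; turning takes 3 to 5 N at the press point; hard stop at 0.4.
- main_rocker_on (a point): press point of the red rocker: top face of its ON half (white bar, supply's +x side), 19 mm from the pivot line, midway across; moves with the rocker. From the side the rocker is a shallow V: two flat halves, 28 mm long, 30 mm wide, meeting at the pivot line. Fully on, the ON half is level, 80 mm above the bench, and this point is 1.5 mm farther to +x. The point's y axis is the pivot axis.
- psu: power supply, fixed: grey metal box 110 (x) by 160 (y) mm, 70 mm high; origin under its centre, its jacks and display face -x. The red rocker's pivot line lies across the supply's y at x = 0, y = +42 mm, 80 mm above the bench; its black bezel is 68 by 42 mm and rises 4 mm above the box.
- servo_rocker (a joint): angle of the white rocker on the servo driver (rad): same kind as main_rocker, 0 = off, 0.4 = fully on; starts at or near 0 and stays where it is left.
- servo_rocker_on (a point): press point of the white rocker, the same rocker as the red one: on top of its raised ON half (black bar, driver's +x side), 19 mm from the pivot line, midway across; moves with the rocker. With the rocker fully on, the ON half's top face is level, 55 mm above the bench, and this point is 1.5 mm farther out (+x of the driver). The point's yaw is the driver's yaw.
- driver: servo driver, fixed: blue box 100 (x) by 110 (y) mm, 45 mm high, with thin aluminium fins on its -y half; origin under its centre. The white rocker's pivot line is at x = 0, y = +22 mm, 55 mm above the bench.
- start (a joint): travel of the green start button (m): 0 = up, 0.008 = fully down. Springs back; it starts to move at about 1.5 N and is fully down at about 5 N.
- start_top (a point): centre of the top face of the green start button, 28 mm across; its top stands 54 mm above the bench when up. It sits 36 mm to the +y side of the pendant's centre and moves with the button.
- stop (a joint): travel of the red stop button (m): 0 = up; must not be pressed.
- stop_top (a point): centre of the top face of the red stop button (28 mm across, 54 mm above the bench), 36 mm to the -y side of the pendant's centre.
- pendant: control pendant lying loose on the bench: yellow box 80 (x) by 140 (y) mm, 32 mm high, about 0.6 kg; origin under its centre. Both buttons have black collars 44 mm across that rise 12 mm above the box.
- spare_servo: spare servo motor standing loose on top of the power supply, beside the rocker: black block 20 by 40 mm (54 mm with its ears), 41 mm high with its white horn, 55 g; origin under its centre.
- screwdriver: screwdriver with a red handle, lying loose on the bench beyond the boxes, about 200 mm long; origin under its middle.
- rover: two-wheeled rover robot standing loose on the bench beyond the boxes: round red and copper decks, 117 mm across the wheels, 87 mm high, 0.35 kg; origin under its centre.
Not all that is in view belongs to the job. Of the things like the spare_servo, leave any that is brown, orange or turquoise; of the rest the larger one is meant.

How it is judged:
By the outcome, as a careful person would: the job done as asked, in the order asked, and still so for the second after the job is handed in, with the robot touching nothing.
It also fails if it takes over 51 s, if anything falls off the work surface, if the arm or the gripper's body presses on something with over 40 N, if the wrist force passes 120 N, or if a joint passes its speed limit or range.

## Working session

There is one attempt and no reset: what is moved stays moved. The work goes in short steps, Python scripts to look and compute and a tool call to move; the robot and the scene stay as the last step left them, time stands still between calls to the robot, and variables do not carry over. Pictures are saved under pics/ and viewed, at most 10 in all, crops included, and the job is handed in when it is done.

Besides the shell and the picture viewer there is one more tool, called after "Call:" by a JSON object that holds its "fn" and its "kwargs". servo_tool: Moves the arm, as the interface text tells. Its arguments: {"type":"object","properties":{"increments":{"type":"array","items":{"type":"number"}},"grip_force":{"type":"number"}},"required":["increments"]}

```bash
mkdir -p pics; ls; python3 - <<'E'
from plant import status, viewer
import cv2,json
for n in("top","side"):
    im=viewer.read_camera(n); cv2.imwrite(f"pics/{n}0.png",im[:,:,::-1])
    m=viewer.camera_model(n); print(n,m)
o=status.get_obs(); print(o)
E
```

```text
pics
top {'intrinsics': array([[551.7395716 ,   0.        , 315.71627227],
       [  0.        , 551.7395716 , 237.12851622],
       [  0.        ,   0.        ,   1.        ]]), 'extrinsics': array([[ 1.81114060e-02, -9.99727318e-01, -1.47399512e-02,
        -7.04459034e+00],
       [-9.96627860e-01, -1.68712979e-02, -8.03011093e-02,
         5.56234585e+02],
       [ 8.00305306e-02,  1.61446120e-02, -9.96661661e-01,
         1.09800002e+03],
       [ 0.00000000e+00,  0.00000000e+00,  0.00000000e+00,
         1.00000000e+00]])}
side {'intrinsics': array([[515.63229808,   0.        , 318.56963827],
       [  0.        , 515.63229808, 239.21256573],
       [  0.        ,   0.        ,   1.        ]]), 'extrinsics': array([[-7.89905279e-01, -6.12996564e-01, -1.68778839e-02,
         4.39457126e+02],
       [-3.45669778e-01,  4.67825119e-01, -8.13419979e-01,
         2.51821380e+02],
       [ 5.06519551e-01, -6.36690561e-01, -5.81431917e-01,
         6.31312356e+02],
       [ 0.00000000e+00,  0.00000000e+00,  0.00000000e+00,
         1.00000000e+00]])}
{'time': 0.1, 'qpos': array([ 1.28499225,  0.46832824, -0.01160422,  1.60351969,  0.0059891 ,
        1.0713999 , -0.05630195]), 'qvel': array([-0.00046228, -0.0032173 ,  0.0019132 , -0.00216406, -0.00117804,
       -0.00091347, -0.00137731]), 'joint_torque': array([ 9.19837694e-04, -5.33519733e+01,  2.15061248e-02, -2.51967233e+01,
        1.14817789e-02,  4.33260575e-03,  1.09049043e-05]), 'eef_pos': array([ 156.09680653, -630.46549209,  230.41308827]), 'tool_rot': array([ 9.92643758e-01,  1.21069042e-01, -1.50587178e-04, -7.96194763e-04]), 'ft_force': array([-0.0194209 , -0.08677815, -0.03947958]), 'ft_torque': array([-0.02002343,  0.02395108, -0.0172656 ]), 'grasp_force': 0.0, 'width': 85.54479931997949}
```

View pics/top0.png

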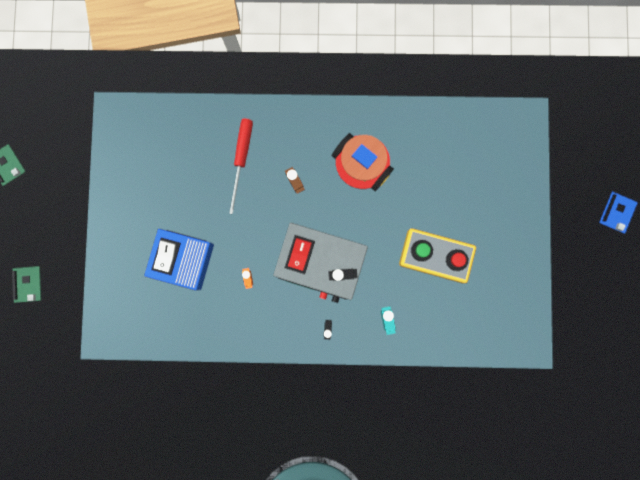

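View pics/side0.png

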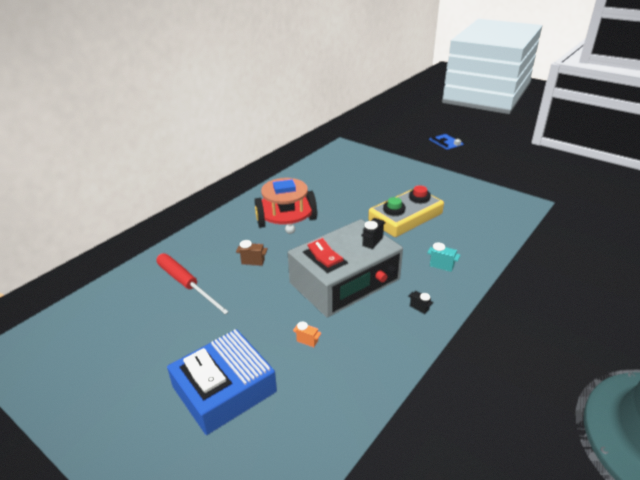

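The top view (image up = +x, left = +y) shows the following:
- **PSU:** centred around (321,262), with its red rocker at (300,255) and white bar on the upper (+x) half.
- **Driver:** at (179,260), with its white rocker at (165,257).
- **Pendant:** at (438,256), with green at (423,250) and red at (458,260).

Spare servo candidates:
- Black, on the PSU, at (343,274): this is the one meant, since it's the larger black one and stands on the supply.
- Black, small, on the bench, at (328,330).
- Brown (294,180), orange (247,278) and turquoise (389,320): all excluded by colour.

```bash
cat > h.py <<'E'
import numpy as np, cv2
from plant import viewer,status
def ray(n,uv,z):
    m=viewer.camera_model(n);K=m["intrinsics"];E=m["extrinsics"];R=E[:3,:3];t=E[:3,3]
    c=-R.T@t; d=R.T@np.linalg.inv(K)@np.array([uv[0],uv[1],1.]); return c+d*(z-c[2])/d[2]
def proj(n,p):
    m=viewer.camera_model(n);K=m["intrinsics"];E=m["extrinsics"]
    q=K@(E[:3,:3]@np.array(p,float)+E[:3,3]); return q[:2]/q[2]
def blob(mask,x0,y0,x1,y1,hull=True):
    m=np.zeros_like(mask);m[y0:y1,x0:x1]=mask[y0:y1,x0:x1]
    cs,_=cv2.findContours(m,cv2.RETR_EXTERNAL,cv2.CHAIN_APPROX_NONE)
    return max(cs,key=cv2.contourArea)
def rect(n,c,z):
    w=np.array([ray(n,p[0],z)[:2] for p in c],np.float32)
    (x,y),(a,b),ang=cv2.minAreaRect(w)
    if a>b: a,b=b,a; ang+=90   # ang = direction of short side
    ang=(ang+90)%180-90
    return np.round([x,y,a,b,ang],1)
E
python3 - <<'E'
from h import *
im=cv2.imread("pics/top0.png");sd=cv2.imread("pics/side0.png")
def masks(im):
    h=cv2.cvtColor(im,cv2.COLOR_BGR2HSV);H,S,V=[h[...,i] for i in range(3)]
    u=lambda b:(b*255).astype(np.uint8)
    return dict(red=u(((H<8)|(H>172))&(S>150)&(V>90)),blue=u((H>105)&(H<125)&(S>150)),yel=u((H>20)&(H<34)&(S>130)&(V>120)),grn=u((H>45)&(H<80)&(S>120)),blk=u(V<60),wht=u((S<40)&(V>185)),grey=u((S<45)))
M=masks(im);S=masks(sd)
print("psu gray",rect("top",blob(M["grey"],265,215,375,305),70))
print("bezel",rect("top",blob(M["blk"],275,225,325,285),74))
print("redrock",rect("top",blob(M["red"],275,225,325,285),84))
print("driver",rect("top",blob(M["blue"],135,220,225,300),45))
print("drbezel",rect("top",blob(M["blk"],140,225,190,285),49))
print("whrock",rect("top",blob(M["wht"],140,225,178,285),59))
print("pend",rect("top",blob(M["yel"],390,220,490,290),32))
def cen(n,c,z): 
    m=cv2.moments(c); return np.round(ray(n,(m["m10"]/m["m00"],m["m01"]/m["m00"]),z),1)
print("green",cen("top",blob(M["grn"],400,230,445,270),54),cen("side",blob(S["grn"],375,190,410,217),52))
print("stop",cen("top",blob(M["red"],440,240,480,280),54),cen("side",blob(S["red"],405,180,435,205),52))
big=cv2.resize(im[215:310,135:380],None,fx=3.2,fy=3.2,interpolation=cv2.INTER_CUBIC)
big2=cv2.resize(sd[180:440,160:450],None,fx=2.3,fy=2.3)[:, :]
cv2.imwrite("pics/c1.png",big)
E
```

```text
psu gray [501.5  -5.8 121.3 159.3 -16.2]
bezel [489.   22.9   1.7  10.3  64.5]
redrock [518.6  32.7  31.5  56.9  74. ]
driver [505.8 274.4  99.1 116.3 -14.2]
drbezel [531.7 277.2   3.2  12.5  73.6]
whrock [511.1 299.5  31.3  56.   79.5]
pend [ 523.3 -241.4   78.5  139.2  -14.3]
green [ 532.6 -208.5   54. ] [ 529.8 -205.9   52. ]
stop [ 514.6 -277.6   54. ] [ 511.9 -275.6   52. ]
```

View pics/c1.png

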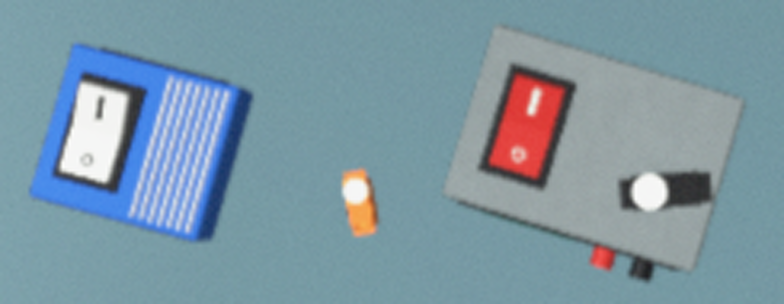

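The crop confirms that the PSU's white bar and the driver's black bar are both on the +x (upper) halves. The larger black servo stands on the PSU, well to the -y side of the red rocker. Next I'll refine the rocker centres from the bezels.

```bash
python3 - <<'E'
from h import *
im=cv2.imread("pics/top0.png");sd=cv2.imread("pics/side0.png")
def ms(im):
    h=cv2.cvtColor(im,cv2.COLOR_BGR2HSV);return [h[...,i].astype(int) for i in range(3)]
H,S,V=ms(im);u=lambda b:(b*255).astype(np.uint8)
k=np.ones((3,3),np.uint8)
red=((H<8)|(H>172))&(S>150)&(V>90)
m=cv2.morphologyEx(u(red|(V<75)),cv2.MORPH_CLOSE,k)
print("psu bezel",rect("top",blob(m,275,225,325,280),74))
m=cv2.morphologyEx(u((S<90)|(V<75)),cv2.MORPH_CLOSE,k)
print("drv bezel",rect("top",blob(m,150,235,182,281),49))
# bars (sit on raised half) : triangulate top & side
hs,ss,vs=ms(sd)
def tri(a,b):
    P=[];
    for n in("top","side"):
        q=viewer.camera_model(n);P.append(q["intrinsics"]@q["extrinsics"][:3])
    X=cv2.triangulatePoints(P[0],P[1],np.array(a,float).reshape(2,1),np.array(b,float).reshape(2,1))[:,0]
    return np.round(X[:3]/X[3],1)
def cen(c): q=cv2.moments(c);return q["m10"]/q["m00"],q["m01"]/q["m00"]
a=cen(blob(u((S<110)&(V>150)),295,238,309,253));b=cen(blob(u((ss<110)&(vs>150)),310,235,330,255));print("redbar",a,b,tri(a,b))
# inner dark bar
a=cen(blob(u(V<110),162,243,170,253));b=cen(blob(u(vs<110),192,352,205,368));print("whbar",a,b,tri(a,b))
rs=((hs<8)|(hs>172))&(ss>150)&(vs>90)
for z in(80,84,88):
  print(z,"red top",np.round(ray("top",cen(cv2.convexHull(blob(u(red),275,225,325,285))),z),1),"side",np.round(ray("side",cen(cv2.convexHull(blob(u(rs),295,230,352,275))),z),1))
for z in(55,59,63):
  print(z,"wh top",np.round(ray("top",cen(cv2.convexHull(blob(u((S<40)&(V>150)),150,235,178,282))),z),1),"side",np.round(ray("side",cen(cv2.convexHull(blob(u((ss<40)&(vs>150)),175,340,226,396))),z),1))
E
```

```text
psu bezel [518.8  32.3  39.3  64.8  74. ]
drv bezel [511.8 299.7  39.8  64.1  76.8]
redbar (301.4938271604938, 246.3827160493827) (319.6835016835017, 237.9949494949495) [531.4  27.5 102. ]Traceback (most recent call last):
  File "<stdin>", line 23, in <module>
  File "<stdin>", line 20, in cen
ZeroDivisionError: float division by zero
```

Call:
{"fn": "servo_tool", "kwargs": {"increments": [0,0,0,0,0,0.131,0,0,0,0,0,0,0.131,0,0,0,0,0,0,0.13,0,0,0,0,0,0,0.13,0,11.5,-46,0,0,0,0,0,11.5,-46,0,0,0,0,0,11.5,-46,0,0,0,0,0,11.5,-46,0,0,0,0,0,11.5,-46,0,0,0,0,0,11.5,-46,0,0,0,0,0], "grip_force": 40}}

```text
time: 1.35
eef_pos: [299.2, -383.0, 231.1]
tool_rot: [0.99, -0.139, -0.0, -0.0]
ft_force: [0.8, 0.9, 0.1]
width: -0.2
grasp_force: 0.0
```

Call:
{"fn": "servo_tool", "kwargs": {"increments": [11.5,-46,0,0,0,0,0,11.5,-46,0,0,0,0,0,11.5,-46,0,0,0,0,0,11.5,-46,0,0,0,0,0,11.5,-46,0,0,0,0,0,11.5,-46,0,0,0,0,0,11.5,-46,0,0,0,0,0,11.5,-46,0,0,0,0,0,0,0,0,0,0,0,0,0,0,0,0,0,0,0]}}

```text
time: 2.6
eef_pos: [488.0, -56.7, 230.8]
tool_rot: [0.99, -0.139, -0.001, 0.0]
ft_force: [-0.4, 0.0, 1.0]
width: 0.2
grasp_force: 0.0
```

```bash
cat >> h.py <<'E'
from scipy.spatial.transform import Rotation as Ro
def to(p,yaw):
    o=status.get_obs();R=Ro.from_quat(o["tool_rot"]);a=np.radians(yaw/2)
    T=Ro.from_quat([np.cos(a),np.sin(a),0,0])
    print("shift",np.round(R.inv().apply(np.array(p)-o["eef_pos"]),1),"turn",np.round((R.inv()*T).as_rotvec(),3),"pos",np.round(o["eef_pos"],1),"t",round(o["time"],2),"F",np.round(o["ft_force"],1),"w",round(o["width"],1))
E
python3 -c "
from h import *
to([536.6,27.2,105],-16)"
```

```text
shift [ 23.8 -94.2 125.7] turn [ 0.001  0.001 -0.   ] pos [488.  -56.7 230.8] t 2.6 F [-0.4  0.   1. ] w 0.2
```

Call:
{"fn": "servo_tool", "kwargs": {"increments": [8,-32,0,0,0,0,0,8,-32,0,0,0,0,0,7.8,-30.2,0,0,0,0,0,0,0,40,0,0,0,0,0,0,40,0,0,0,0,0,0,42,0,0,0,0,0,0,0,0,0,0,0,0,0,0,0,0,0,0]}}

```text
time: 3.6
eef_pos: [538.1, 27.0, 110.5]
tool_rot: [0.99, -0.14, 0.001, 0.0]
ft_force: [1.1, 0.0, 1.2]
width: -0.1
grasp_force: 0.0
```

```bash
python3 -c "
from h import *
to([536.6,27.2,80],-16)
a=viewer.read_camera('side');b=viewer.read_camera('top')
c=lambda i,x,y,w,h:cv2.resize(i[y:y+h,x:x+w],(390,390))
cv2.imwrite('pics/c2.png',np.hstack([c(a,250,160,180,180),c(b,230,180,150,150)])[:,:,::-1])"
```

```text
shift [-1.6  0.2 30.5] turn [-0.    -0.002 -0.001] pos [538.1  27.  110.5] t 3.6 F [1.1 0.  1.2] w -0.1
```

View pics/c2.png

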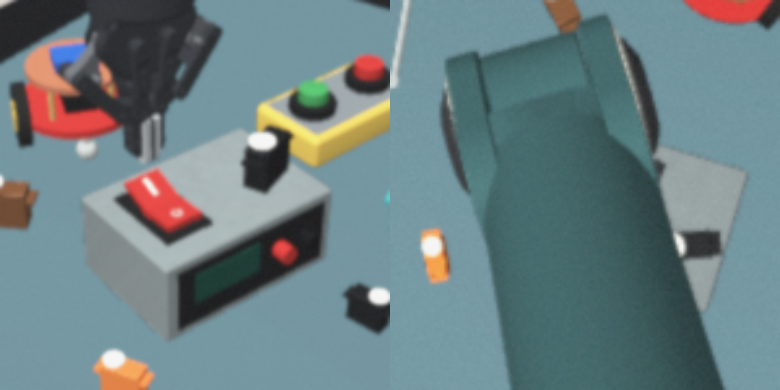

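The side crop shows the closed tips at about (150,157), directly above the bar end of the red rocker at (150,185), with the spare servo well clear at (265,155). I'll check the projection, then press.

```bash
python3 -c "
from h import *
f=lambda p:print(np.round((proj('side',p)-[250,160])*390/180))
f([538.1,27,110.5]);f([536,27.3,87.4]);f([518.8,32.3,80])"
```

```text
[143. 156.]
[146. 183.]
[160. 202.]
```

Call:
{"fn": "servo_tool", "kwargs": {"increments": [-1.5,0,10,0,0,0,0,0,0,5,0,0,0,0,0,0,4,0,0,0,0,0,0,3,0,0,0,0,0,0,3,0,0,0,0]}}

```text
time: 4.32
eef_pos: [536.9, 27.9, 84.6]
tool_rot: [0.99, -0.139, 0.001, -0.0]
ft_force: [0.6, -0.2, 3.6]
width: -0.3
grasp_force: 1.4
```

Call:
{"fn": "servo_tool", "kwargs": {"increments": [0,0,2,0,0,0,0,0,0,2,0,0,0,0,0,0,1,0,0,0,0,0,0,1,0,0,0,0,0,0,0,0,0,0,0]}}

```text
time: 4.95
eef_pos: [536.6, 28.2, 80.0]
tool_rot: [0.99, -0.139, 0.001, 0.0]
ft_force: [-1.8, -0.6, 17.0]
width: -0.1
grasp_force: 8.1
```

Call:
{"fn": "servo_tool", "kwargs": {"increments": [0,0,1,0,0,0,0,0,0,0,0,0,0,0]}}

```text
time: 5.2
eef_pos: [536.6, 28.2, 79.9]
tool_rot: [0.99, -0.139, 0.001, 0.0]
ft_force: [-4.2, -2.8, 24.2]
width: 0.2
grasp_force: 12.1
```

Call:
{"fn": "servo_tool", "kwargs": {"increments": [0,0,-15,0,0,0,0,0,0,-30,0,0,0,0,0,0,-30,0,0,0,0,0,-40,-25,0,0,0,0,0,-40,0,0,0,0,0,0,-40,0,0,0,0,0,0,-40,0,0,0,0,0,0,-40,0,0,0,0,0,0,0,0,0,0,0,0]}}

```text
time: 6.32
eef_pos: [589.6, 224.7, 176.5]
tool_rot: [0.991, -0.136, -0.001, -0.001]
ft_force: [-0.0, 0.5, -1.5]
width: -0.4
grasp_force: 0.0
```

```bash
python3 -c "
from h import *
to([529.8,294.8,90],-14)
a=viewer.read_camera('side')
c=lambda i,x,y,w,h:cv2.resize(i[y:y+h,x:x+w],(390,390))
cv2.imwrite('pics/c3.png',np.hstack([c(a,250,160,180,180),c(a,130,270,180,180)])[:,:,::-1])"
```

```text
shift [-76.3 -51.2  86.8] turn [-0.001  0.003 -0.029] pos [589.6 224.7 176.5] t 6.33 F [-0.   0.5 -1.5] w -0.4
```

View pics/c3.png

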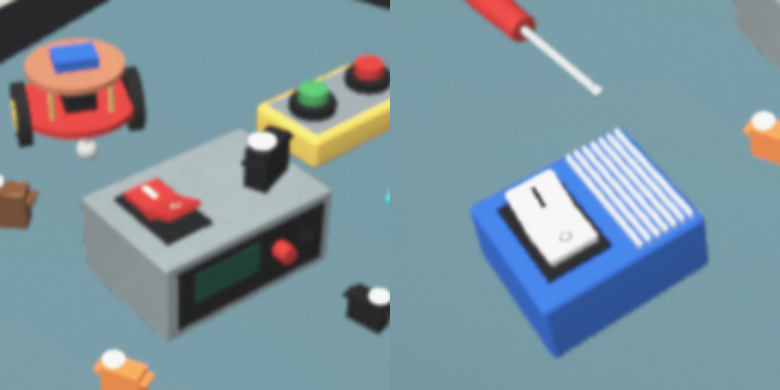

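The side crop shows the red rocker tipped over: its bar half is level and its O half stands up. The servo hasn't moved, and the white rocker is still off with its bar half up. On to the driver.

Call:
{"fn": "servo_tool", "kwargs": {"increments": [-26,-17,0,0,0,-0.03,0,-25,-17,0,0,0,0,0,-25,-17,0,0,0,0,0,0,0,35,0,0,0,0,0,0,35,0,0,0,0,0,0,20,0,0,0,0,0,0,0,0,0,0,0,0,0,0,0,0,0,0]}}

```text
time: 7.38
eef_pos: [531.2, 289.6, 88.4]
tool_rot: [0.992, -0.124, 0.001, -0.001]
ft_force: [0.2, 1.1, 0.5]
width: -0.3
grasp_force: 0.0
```

```bash
python3 -c "
from h import *
to([529.8,294.8,55],-14)"
```

```text
shift [-2.7 -4.6 33.4] turn [-0.001 -0.001 -0.005] pos [531.2 289.6  88.4] t 7.38 F [0.2 1.1 0.5] w -0.3
```

Call:
{"fn": "servo_tool", "kwargs": {"increments": [-2.5,-4.5,8,0,0,0,0,0,0,8,0,0,0,0,0,0,4,0,0,0,0,0,0,4,0,0,0,0,0,0,3,0,0,0,0,0,0,2,0,0,0,0,0,0,2,0,0,0,0,0,0,0,0,0,0,0]}}

```text
time: 8.38
eef_pos: [529.3, 294.3, 56.2]
tool_rot: [0.992, -0.124, -0.0, -0.0]
ft_force: [0.6, -0.2, 0.8]
width: 0.4
grasp_force: 0.8
```

Call:
{"fn": "servo_tool", "kwargs": {"increments": [0,0,1,0,0,0,0,0,0,1,0,0,0,0,0,0,1,0,0,0,0,0,0,1,0,0,0,0,0,0,0,0,0,0,0]}}

```text
time: 9.0
eef_pos: [529.4, 294.4, 54.9]
tool_rot: [0.992, -0.124, 0.0, 0.0]
ft_force: [-4.6, -4.0, 22.2]
width: 0.3
grasp_force: 10.8
```

Hard stop reached at 54.9 mm and 22 N. Next: lift, return over the PSU side at height, and look.

Call:
{"fn": "servo_tool", "kwargs": {"increments": [0,0,-15,0,0,0,0,0,0,-35,0,0,0,0,0,0,-45,0,0,0,0,0,0,-45,0,0,0,0,0,45,0,0,0,0,0,0,45,0,0,0,0,0,0,45,0,0,0,0,0,0,45,0,0,0,0,0,0,45,0,0,0,0,0,0,45,0,0,0,0]}}

```text
validation failed for argument at $.in...
```

Call:
{"fn": "servo_tool", "kwargs": {"increments": [10,45,0,0,0,0,0,20,45,0,0,0,0,0,20,45,0,0,0,0,0,20,45,0,0,0,0,0,20,30,0,0,0,0,0,0,0,0,0,0,0,0,0,0,0,0,0,0,0]}}

```text
time: 9.88
eef_pos: [564.7, 72.3, 52.0]
tool_rot: [0.992, -0.123, 0.0, -0.003]
ft_force: [1.4, 5.9, -2.4]
width: 0.1
grasp_force: 3.5
```

```bash
python3 -c "
from h import *
to([532,-207.3,85],-14.5)
a=viewer.read_camera('side');b=viewer.read_camera('top')
c=lambda i,x,y,w,h:cv2.resize(i[y:y+h,x:x+w],(390,390))
cv2.imwrite('pics/c4.png',np.hstack([c(a,130,270,180,180),c(b,100,180,150,150)])[:,:,::-1])"
```

```text
shift [ 36.8 278.9 -34.5] turn [-0.005  0.001  0.006] pos [564.7  72.3  52. ] t 9.88 F [ 1.4  5.9 -2.4] w 0.1
```

View pics/c4.png

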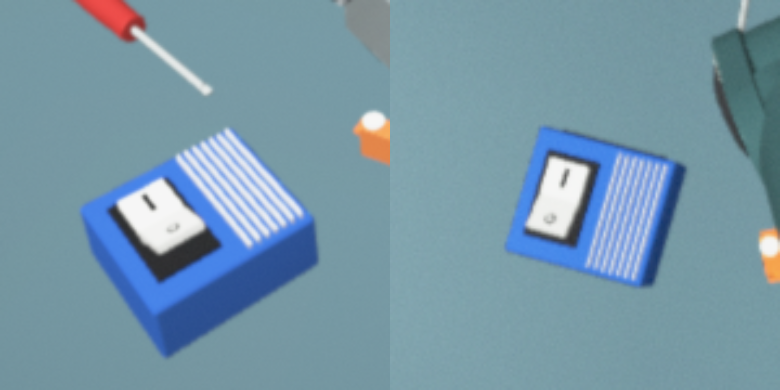

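The lift call was refused because I had miscounted its rows. So the next call moved the tool sideways while still low: it crossed the driver's fins, and the fingers now rest against the PSU's +y side at about 6 N. The crop shows the white rocker still fully on and the screwdriver and orange servo in place. I'm backing off and going up now, with one checked call at a time.

Call:
{"fn": "servo_tool", "kwargs": {"increments": [0,-15,0,0,0,0,0,0,-10,-10,0,0,0,0,0,0,-40,0,0,0,0,0,0,-40,0,0,0,0,0,0,-40,0,0,0,0,0,0,0,0,0,0,0]}}

```text
time: 10.72
eef_pos: [573.0, 93.8, 186.3]
tool_rot: [0.992, -0.124, 0.003, -0.001]
ft_force: [0.5, 0.3, -0.3]
width: -0.0
grasp_force: 0.0
```

```bash
python3 -c "
from h import *
to([532,-207.3,85],-14.5)
a=viewer.read_camera('side');b=viewer.read_camera('top')
cv2.imwrite('pics/s5.png',a[:,:,::-1])
cv2.imwrite('pics/t5.png',b[:,:,::-1])"
```

```text
shift [ 33.7 302.1 100.8] turn [-0.002 -0.006  0.004] pos [573.   93.8 186.3] t 10.72 F [ 0.5  0.3 -0.3] w -0.0
```

View pics/s5.png

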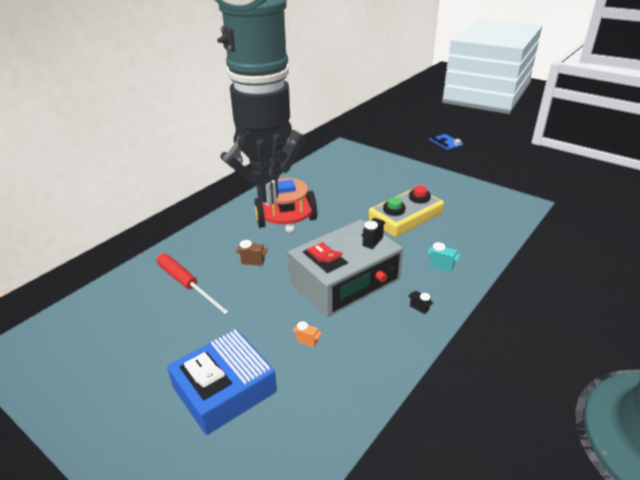

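In the side view everything is where it was: brown servo (251,253), orange (307,334), rover (285,205), spare servo (373,233), screwdriver (190,283). Both rockers are on. Next is the start button.

Call:
{"fn": "servo_tool", "kwargs": {"increments": [5,43,0,0,0,0,0,5,43,0,0,0,0,0,5,43,0,0,0,0,0,5,43,0,0,0,0,0,5,43,0,0,0,0,0,5,43,0,0,0,0,0,4,44,0,0,0,0,0,0,0,0,0,0,0,0,0,0,0,0,0,0,0]}}

```text
time: 11.95
eef_pos: [528.9, -207.5, 181.2]
tool_rot: [0.992, -0.124, -0.001, -0.001]
ft_force: [0.3, 1.2, -0.2]
width: 0.0
grasp_force: 0.0
```

```bash
python3 -c "
from h import *
to([532,-207.3,75],-14.5)"
```

```text
shift [  3.2  -0.8 106.2] turn [-0.001  0.002  0.004] pos [ 528.9 -207.5  181.2] t 11.95 F [ 0.3  1.2 -0.2] w 0.0
```

Call:
{"fn": "servo_tool", "kwargs": {"increments": [2.5,-0.5,40,0,0,0,0,0,0,40,0,0,0,0,0,0,26,0,0,0,0,0,0,0,0,0,0,0,0,0,0,0,0,0,0]}}

```text
time: 12.58
eef_pos: [532.9, -207.6, 77.1]
tool_rot: [0.992, -0.124, 0.001, -0.0]
ft_force: [0.1, -0.2, 0.6]
width: 0.1
grasp_force: 0.0
```

```bash
python3 -c "
from h import *
to([531.5,-207.3,54],-14.5)
a=viewer.read_camera('side')
print(proj('side',[531.5,-207.3,54]))
cv2.imwrite('pics/c6.png',cv2.resize(a[150:270,340:480],None,fx=4,fy=4)[:,:,::-1])"
```

```text
shift [-1.4  0.1 23.1] turn [-0.    -0.001  0.005] pos [ 532.9 -207.6   77.1] t 12.57 F [ 0.1 -0.2  0.6] w 0.1
[393.65741552 201.71281384]
```

View pics/c6.png

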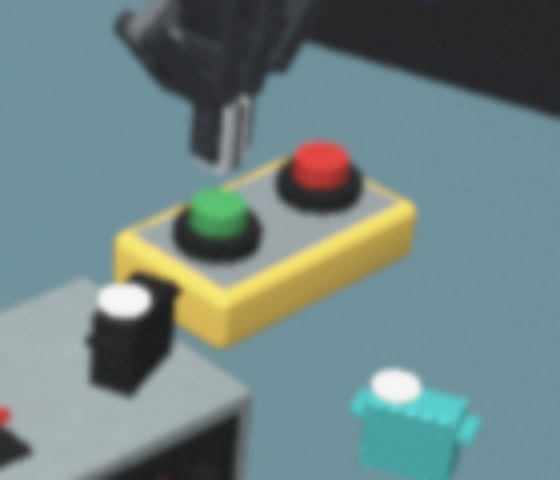

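The tips at (218,165) are straight above the green button's top at (218,203), well away from the red one at (320,160). Pressing down.

Call:
{"fn": "servo_tool", "kwargs": {"increments": [-1,0,9,0,0,0,0,0,0,9,0,0,0,0,0,0,5,0,0,0,0,0,0,3,0,0,0,0,0,0,2,0,0,0,0,0,0,1,0,0,0,0,0,0,0,0,0,0,0]}}

```text
time: 13.5
eef_pos: [530.7, -208.4, 48.1]
tool_rot: [0.992, -0.124, -0.0, 0.0]
ft_force: [-2.9, 1.1, 8.9]
width: 0.1
grasp_force: 4.7
```

Call:
{"fn": "servo_tool", "kwargs": {"increments": [0,0,1,0,0,0,0,0,0,1,0,0,0,0,0,0,0,0,0,0,0]}}

```text
time: 13.88
eef_pos: [530.8, -208.4, 47.8]
tool_rot: [0.992, -0.124, -0.0, 0.001]
ft_force: [-7.9, 2.5, 23.5]
width: 0.2
grasp_force: 11.8
```

```bash
python3 -c "
from h import *
to([531.5,-207.3,46],-14.5)
a=viewer.read_camera('side')
cv2.imwrite('pics/c7.png',cv2.resize(a[150:270,340:480],None,fx=4,fy=4)[:,:,::-1])"
```

```text
shift [ 0.4 -1.2  1.8] turn [0.001 0.    0.004] pos [ 530.8 -208.4   47.8] t 13.88 F [-7.9  2.5 23.5] w 0.2
```

View pics/c7.png

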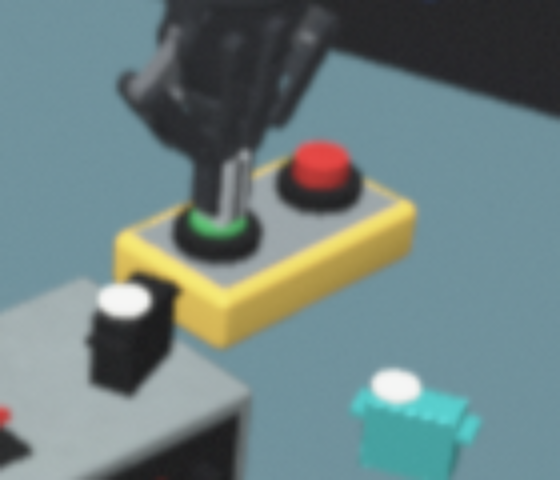

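The green button is down, nearly level with its collar, and against a rigid stop at 23 N. The pendant outline hasn't changed and the red button is untouched. Lifting clear.

Call:
{"fn": "servo_tool", "kwargs": {"increments": [0,0,-6,0,0,0,0,0,0,-15,0,0,0,0,0,0,-35,0,0,0,0,0,0,-45,0,0,0,0,0,0,-45,0,0,0,0,0,0,0,0,0,0,0]}}

```text
time: 14.68
eef_pos: [533.6, -208.9, 195.6]
tool_rot: [0.992, -0.124, 0.004, 0.001]
ft_force: [-0.0, -0.1, -0.0]
width: -0.0
grasp_force: 0.0
```

Call:
{"fn": "servo_tool", "kwargs": {"increments": [0,45,0,0,0,0,0,0,45,0,0,0,0,0,0,45,0,0,0,0,0,0,45,0,0,0,0,0,0,45,0,0,0,0,0,0,0,0,0,0,0,0,0,0,0,0,0,0,0]}}

```text
time: 15.55
eef_pos: [475.4, -425.3, 190.3]
tool_rot: [0.992, -0.124, -0.0, -0.001]
ft_force: [0.3, -0.5, 1.2]
width: 0.1
grasp_force: 0.0
```

```bash
python3 -c "
from h import *
to([531.5,-207.3,46],-14.5)
a=viewer.read_camera('side');b=viewer.read_camera('top')
cv2.imwrite('pics/t8.png',b[:,:,::-1])
p=cv2.imread('pics/side0.png');d=cv2.cvtColor(cv2.absdiff(p,a[:,:,::-1].copy()),cv2.COLOR_BGR2GRAY)
for n,(x,y,w,h) in dict(green=(380,190,30,26),pend=(365,175,85,60),spare=(360,215,26,34),rover=(250,175,70,50),screw=(150,250,80,65),red=(300,230,55,45),white=(178,340,52,60)).items(): print(n,(d[y:y+h,x:x+w]>50).sum())
cv2.imwrite('pics/c8.png',cv2.resize(a[150:420,150:480],None,fx=2.2,fy=2.2)[:,:,::-1])"
```

```text
shift [   0.8 -224.9  144.7] turn [-0.002  0.001  0.004] pos [ 475.4 -425.3  190.3] t 15.55 F [ 0.3 -0.5  1.2] w 0.1
green 0
pend 0
spare 0
rover 0
screw 0
red 177
white 407
```

View pics/c8.png

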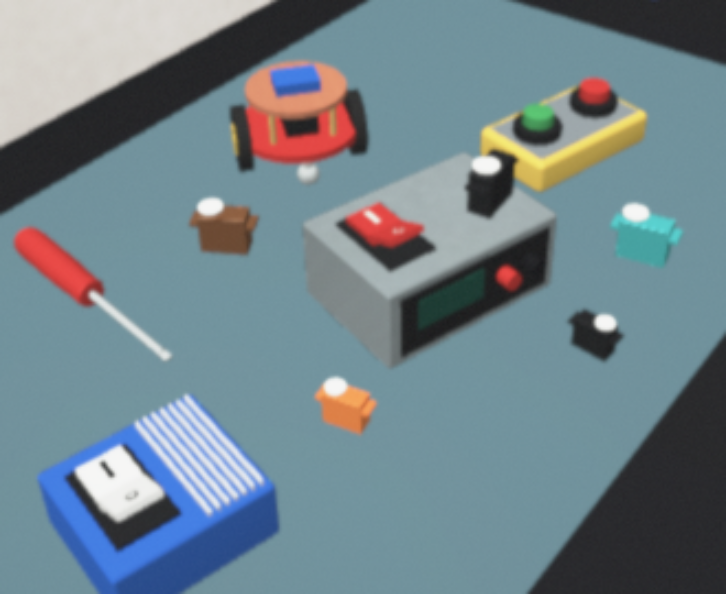

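```bash
python3 -c "
from plant import workorder
print(workorder.hand_in())"
```

```text
the job is handed in; nothing more can be done
None
```

I pushed the red rocker and then the white rocker to their hard stops, pressed the green start button to a rigid stop at 23 N and let it come up, then handed the job in at about 15.6 s; the last pictures show the other named things unmoved. Two doubts remain: the button stopped about 2 mm above its nominal fully-down height, and a refused lift call led to a low sideways move that crossed the driver's fins and left the fingers against the power supply's side (6 N when read, peak unknown).

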